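# Rake the loose rods into their slotted tray and lock the keeper

## Robot

A 6-joint arm with a two-finger parallel gripper is mounted at the origin on a cart in front of the work surface, level with it; the furniture and walls round the work are solid. World frame = base frame: x ahead of the robot, y to its left, z up, the work surface at z = 0. Lengths are in m, angles in rad, forces in N, time in s.
With the tool pointing down it reaches from about 0.35 to 0.725 m from the base axis. Payload 4.3 kg.
Tool frame: the origin (TCP) lies at the very end of the fingers, on their centre line; the grasp point (between the pads) lies 19 mm behind it; z points along the fingers, y is the line along which they close (so a half turn about z gives the same grasp; the last joint's range is limited). The gripper opens to 85 mm and grips with 20 to 120 N. Pads are 22 mm wide; open, the fingers measure 114 mm over their backs; the gripper's body (76 mm by 85 mm) begins 54 mm behind the grasp point. The pads swing forward as they close: fully open they stand 13 mm farther back than shut.
Start: joints at [1.152, 0.377, 0.081, 1.274, 0, 1.46], TCP at [0.175, 0.548, 0.231] pointing down, gripper open.
Joint ranges: [-2.72, 2.72], [-0.84, 1.66], [-1.02, 1.22], [-1.77, 2.12], [-1.37, 1.28], [-3.14, 3.14]. Speed limits (rad/s): [2.57, 2.57, 3.14, 3.14, 3.14, 3.14].

## Interface

Orientations are given as [roll, pitch, yaw] about the fixed x, y, z axes, in that order (R = Rz(yaw) Ry(pitch) Rx(roll)).
In Python, from bench import manip gives the robot as it stands.
- The arm moves only by the tool play_rows, never from a script. Its argument "series" is a list of rows, each a list of 3 entries, a list of its own where there are three numbers: the shift along the world's x, y, z in cm, then the turn, a rotation vector about the world's x, y, z in rad, then the opening, from 0 (shut) to 1 (fully open). In form: [[[x, y, z], [wx, wy, wz], grip], ...]. A call has 1 to 5 rows; each row is the pose to reach, as a shift and turn from the pose commanded when the call began; what a row does not reach only later rows make up. A row lasts 1/8 s, in which the tool goes at most 62.5 mm and 10.7 degrees, less where a joint would pass 70% of its speed; a pose out of reach is approached as far as the arm can. A call with a gripper value outside its range is refused whole. The fingers move at their own pace and stop on an object; the grip force is fixed at half the most. Time passes only in rows, so rows that repeat a pose let the fingers close. It gives the time, the measured TCP pose, the force, the opening and the grip force at its end, in the units of the state.
- manip.get_state(): the state, without advancing time (a new reading comes with each control period).
- manip.camera(name): name is "side" or "top" or "wrist"; returns a dict with "frame" (384x512x3 uint8, red, green, blue), "fx", "fy", "cx", "cy" (pixels), "world_to_cam" (4x4, takes a point from world to camera coordinates). Camera axes: x right, y down, z forward; pixel columns grow to the right and rows downward; lengths in m; the calibration is good to about 2 mm. A picture is of the moment at which its call begins. There is no depth.
- manip.close_job(): hands the job in; it is judged then, once.
The state is a dict: "time_s": time; "q": joint angles; "joint_vel": joint speeds; "joint_efforts": joint torques, N m; "tool_pos": TCP position; "ee_rot": TCP orientation; "force": force on the tool from outside, world axes, zero at the start; "wrist_torque": the same for the moment, N m; "grip_width": finger opening in m; "grasp_force": force on a finger pad.
Only numpy, scipy, OpenCV 4.12 (cv2) and the standard library are available. Lean on these libraries where they do the work, as an engineer would, in place of code of your own. Each camera call takes 0.05 s, during which the arm holds its last target. There are 200 camera calls.

## Task

Four steel rods lie askew on top of the ribs of the slotted tray. Take the wooden rake by its grip and comb it sideways across the grooves until every rod has dropped into a groove and lies flat along it, touching the rods with the rake only and not with the gripper. Then stand the rake back on the bench clear of the tray, swing the hinged keeper down over the rods and push the bolt home over its tongue, leaving the other tools lying about undisturbed.

Things in the scene. Friction and masses are not known exactly. Their poses are not given: they have to be found in the camera images.
- tray: aluminium rod tray fixed to the bench; origin on the bench under the middle of its grooved field. x runs along the grooves (away from the robot when square to it), y across them. The base plate, 6 mm thick, reaches from x -92 to +130 mm, y -170 to +140 mm. A wall 27 mm high rings the field: rims 12 mm thick centred at x = +-81 mm, end walls 10 mm thick centred at y = +-110 mm
- grooves (a point): middle of the grooved field, level with the rib tops (22 mm above the bench), axes as the tray's. Nine grooves along x, centred at y = -96 to +96 mm with a pitch of 24 mm: each 18 mm wide, 150 mm long, 16 mm deep, parted by black ribs 6 mm wide with round tops. A seated rod's top is level with the rib tops
- rake_grip (a point): centre of the rake's upright wooden grip, 70 mm above the rake's underside. The grip is 52 mm along the rake's x, 24 mm thick along its y (take it from above across these faces), its top 97 mm above the underside. Below it lies the head, a bar 172 mm long along x, 20 mm thick, its top at 36 mm. 0.22 kg. It stands on the bench on the tray's +y side
- rake_foot (a point): middle of the rake's underside, level with its tooth ends; z up, x along the row of seven teeth (10 mm dowels, round ends, pitch 22 mm, x -66 to +66 mm). A skid 12 x 46 mm at each end (x = +-81 mm) is level with the tooth ends: the rake stands on them, and they can ride on the tray's two rims; the teeth then pass 5 mm above ribs and seated rods but push loose ones
- rod_a_mid (a point): mid-point of the first (nearest the tray's -y end at the start) of four alike loose steel rods, round, lightly oiled, 16 mm diameter, 130 mm long, 0.2 kg; its x axis runs along the rod. It starts askew (about 25 to 37 degrees to the grooves) on top of the ribs, mid-point 30 mm above the bench; lying in a groove, its mid-point is 14 mm above the bench
- rod_b_mid (a point): mid-point of the second of four alike loose steel rods, round, lightly oiled, 16 mm diameter, 130 mm long, 0.2 kg; its x axis runs along the rod. It starts askew (about 25 to 37 degrees to the grooves) on top of the ribs, mid-point 30 mm above the bench; lying in a groove, its mid-point is 14 mm above the bench
- rod_c_mid (a point): mid-point of the third of four alike loose steel rods, round, lightly oiled, 16 mm diameter, 130 mm long, 0.2 kg; its x axis runs along the rod. It starts askew (about 25 to 37 degrees to the grooves) on top of the ribs, mid-point 30 mm above the bench; lying in a groove, its mid-point is 14 mm above the bench
- rod_d_mid (a point): mid-point of the fourth (nearest the tray's +y end at the start) of four alike loose steel rods, round, lightly oiled, 16 mm diameter, 130 mm long, 0.2 kg; its x axis runs along the rod. It starts askew (about 25 to 37 degrees to the grooves) on top of the ribs, mid-point 30 mm above the bench; lying in a groove, its mid-point is 14 mm above the bench
- keeper (a joint): angle of the steel keeper about a hinge along the tray's y at tray x = +115 mm, 31 mm above the bench: 0 = down over the rods, 1.9 = fully open. It starts upright, leaning back a little (1.72 to 1.88); the stiff hinge (0.14 N m) holds it wherever it is left. It cannot go down on rods that stand proud of the ribs
- keeper_strip (a point): middle of the upper face of the keeper's cross strip: flat steel 20 x 280 mm, 4 mm thick, along the tray's y, rubber pad beneath, 115 mm from the hinge axis, on two side arms. Open, this face looks away from the robot; down, it lies across the middle of the rods, 33 mm above the bench
- bolt (a joint): travel of the sliding bolt along the tray's +x: 0 = drawn back, 0.024 = home over the keeper's tongue; starts at 0 to 0.003; slides with about 2 N and stays where it is left
- bolt_knob (a point): middle of the bolt's upright steel knob, 11 mm diameter with a 14 mm head, 47 to 72 mm above the bench, this point 58 mm above it; push it along the tray's +x. It stands beyond the tray's -y end wall, at tray y = -145 mm, on a housing 47 mm high (tray x -76 to -20 mm, y -156 to -134 mm)
- callipers: steel callipers lying on the bench near its front edge; bystander
- flat_pliers: pliers with blue handles lying on the bench in front of the rake; bystander
- open_wrench: steel open-ended wrench lying on the bench at the -y side of the tray; bystander
- oiler: red oil can 64 x 64 x 150 mm standing behind the tray; bystander

How it is judged:
By the outcome, as a careful person would: the job done as asked, in the order asked, and still so for the second after the job is handed in, with the robot touching nothing.
It also fails if it takes over 59 s, if anything falls off the work surface, if the arm or the gripper's body presses on something with over 40 N, if the wrist force passes 120 N, or if a joint passes its speed limit or range.

## Working session

There is one attempt and no reset: what is moved stays moved. The work goes in short steps, Python scripts to look and compute and a tool call to move; the robot and the scene stay as the last step left them, time stands still between calls to the robot, and variables do not carry over. Pictures are saved under pics/ and viewed, at most 10 in all, crops included, and the job is handed in when it is done.

Besides the shell and the picture viewer there is one more tool, called by a JSON object that holds its "op" and its "data". play_rows: Moves the arm, as the interface text tells. Its arguments: {"type":"object","properties":{"series":{"type":"array"}},"required":["series"]}

```bash
mkdir -p pics; cat > h.py <<'E'
from bench import manip
import cv2,numpy as np
def snap(n,f):
    c=manip.camera(n); cv2.imwrite(f'pics/{f}.png',cv2.cvtColor(c['frame'],cv2.COLOR_RGB2BGR))
    np.savez(f'pics/{f}.npz',K=[c['fx'],c['fy'],c['cx'],c['cy']],T=c['world_to_cam']); return c
def ray(f,u,v,z):
    d=np.load(f'pics/{f}.npz');fx,fy,cx,cy=d['K'];T=d['T'];R=T[:3,:3];o=-R.T@T[:3,3]
    r=R.T@np.array([(u-cx)/fx,(v-cy)/fy,1]);return o+r*(z-o[2])/r[2]
def proj(f,p):
    d=np.load(f'pics/{f}.npz');fx,fy,cx,cy=d['K'];T=d['T'];q=T[:3,:3]@np.array(p)+T[:3,3]
    return np.array([fx*q[0]/q[2]+cx,fy*q[1]/q[2]+cy])
E
python3 - <<'E'
from h import *
snap('top','t0');snap('side','s0')
a=cv2.imread('pics/t0.png');cv2.imwrite('pics/t0b.png',cv2.resize(a,(800,600),interpolation=cv2.INTER_CUBIC))
for f in('t0','s0'):
    d=np.load(f'pics/{f}.npz');print(d['K'],d['T'].round(3))
print(manip.get_state())
E
```

```text
[412.81539209 412.81539209 257.81920829 189.28816923] [[-0.021 -1.     0.011 -0.029]
 [-0.997  0.02  -0.07   0.515]
 [ 0.07  -0.012 -0.998  1.185]
 [ 0.     0.     0.     1.   ]]
[394.34002262 394.34002262 256.85149739 191.05944615] [[ 0.668 -0.744  0.016 -0.353]
 [-0.584 -0.537 -0.609  0.335]
 [ 0.462  0.397 -0.793  1.082]
 [ 0.     0.     0.     1.   ]]
{'time_s': 0.1, 'q': array([ 1.15172633e+00,  3.78012832e-01,  7.97773269e-02,  1.27444514e+00,
       -1.19890268e-05,  1.46050738e+00]), 'joint_vel': array([ 0.00176309, -0.00265235,  0.00403563, -0.00132698, -0.00071916,
       -0.00065921]), 'joint_efforts': array([ 9.71350382e-04, -4.64694571e+01,  2.70582068e+01,  1.20734907e-02,
       -1.61125881e-04, -5.84075828e-07]), 'tool_pos': array([0.17448651, 0.54725485, 0.23044822]), 'ee_rot': array([-3.13971846e+00, -1.95482347e-04,  2.83281143e+00]), 'force': array([-0.00574572,  0.18377554, -0.01896537]), 'wrist_torque': array([-0.01130366,  0.00625098, -0.04296503]), 'grasp_force': 0.0, 'grip_width': 0.0851848094212849}
```

View pics/t0b.png

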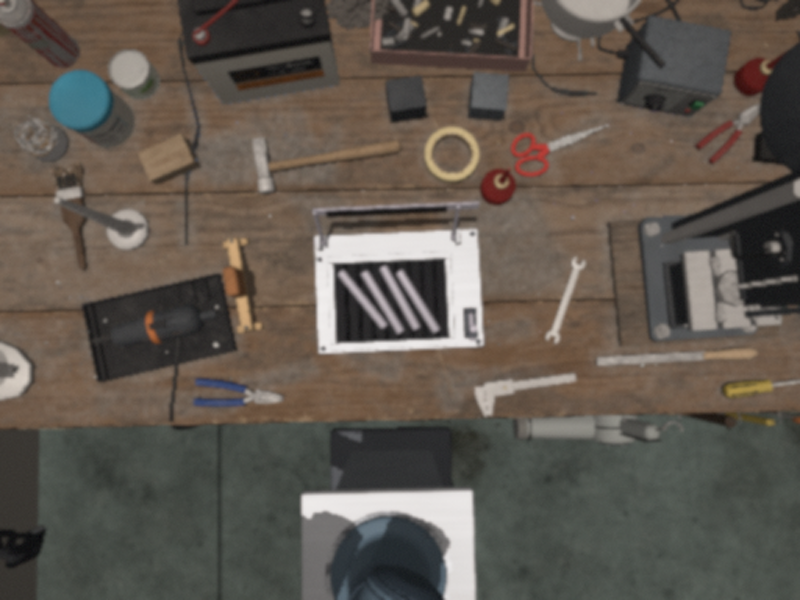

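View pics/s0.png

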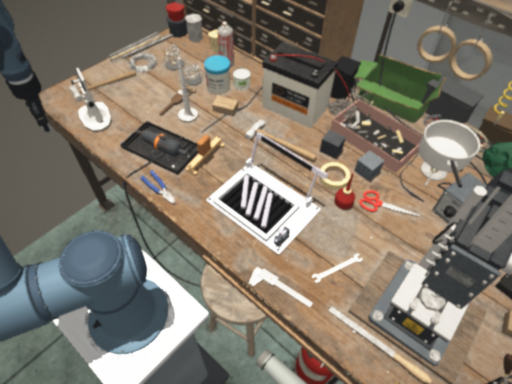

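```bash
python3 - <<'E'
from h import *
a=cv2.imread('pics/t0.png')[125:235,140:315]
cv2.imwrite('pics/t0c.png',cv2.resize(a,None,fx=4.5,fy=4.5,interpolation=cv2.INTER_CUBIC))
E
```

```text
(no output)
```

View pics/t0c.png

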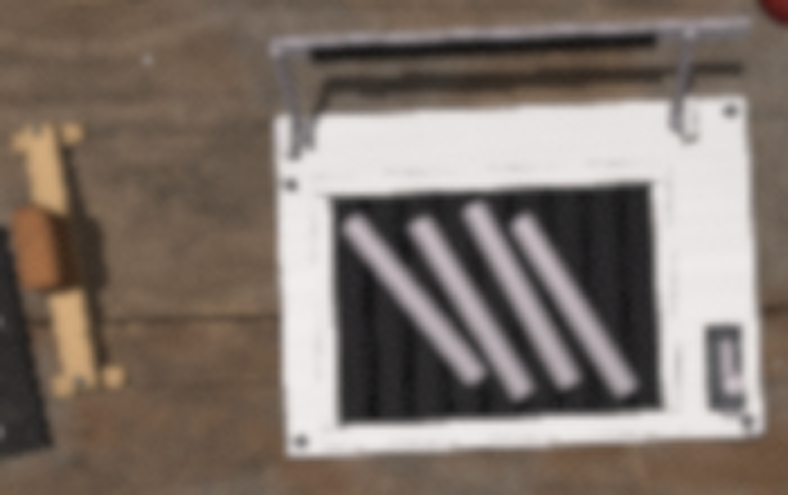

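```bash
cat >> h.py <<'E'
def C(u,v,z): return ray('t0',140+u/4.5-.4,125+v/4.5-.4,z)
def fit(L,W):
    L=np.array(L);W=np.array(W)[:,:2];lc=L.mean(0);wc=W.mean(0)
    H=(L-lc).T@(W-wc);t=np.arctan2(H[0,1]-H[1,0],H[0,0]+H[1,1]);R=np.array([[np.cos(t),-np.sin(t)],[np.sin(t),np.cos(t)]])
    return t,R,wc-R@lc,(W-(L@R.T+wc-R@lc))
E
python3 - <<'E'
from h import *
L=[(.13,.14),(.13,-.17),(-.092,-.17),(-.092,.14)]
W=[C(275,117,.006),C(746,98,.006),C(765,432,.006),C(289,455,.006)]
t,R,o,r=fit(L,W);print('tray',t,o,r.round(4).tolist())
to=lambda p:(R.T@(p[:2]-o)).round(4)
for n,p in dict(d=((355,225),(472,378)),c=((421,228),(520,390)),b=((477,212),(567,380)),a=((524,224),(626,388))).items():
    A=[to(C(*q,.03)) for q in p];print(n,A,np.mean(A,0))
print('grip',C(40,248,.097)-0, 'headends',C(46,125,.036),C(80,387,.036),'skids',C(48,135,.02),C(90,382,.02))
print('gripcorn',[C(*q,.097).round(3) for q in((14,210),(58,212),(25,288),(68,285))])
print('case',C(10,230,.03),C(48,445,.03))
print('field',[to(C(*q,.027)) for q in((332,197),(652,182),(662,408),(340,424))])
print('strip',[to(C(*q,.14)) for q in((273,42),(750,20))],'knob',to(C(735,382,.072)))
print(proj('t0',[.174,.547,.23]))
E
```

```text
tray 0.025965468718185076 [ 0.50667177 -0.01652284] [[0.0001, 0.0006], [-0.0012, -0.0], [0.0007, -0.0003], [0.0003, -0.0003]]
d [array([0.0538, 0.089 ]), array([-0.0478,  0.0183])] [0.003   0.05365]
c [array([0.0499, 0.0468]), array([-0.0569, -0.012 ])] [-0.0035  0.0174]
b [array([0.0586, 0.0104]), array([-0.0519, -0.0423])] [ 0.00335 -0.01595]
a [array([ 0.0495, -0.0194]), array([-0.0588, -0.0797])] [-0.00465 -0.04955]
grip [0.54064711 0.25874185 0.097     ] headends [0.62566489 0.27011211 0.036     ] [0.45761676 0.24903656 0.036     ] skids [0.6217366 0.2728154 0.02     ] [0.46106481 0.24630831 0.02      ]
gripcorn [array([0.564, 0.274, 0.097]), array([0.562, 0.248, 0.097]), array([0.517, 0.268, 0.097]), array([0.518, 0.242, 0.097])]
case [0.55919585 0.2947799  0.03      ] [0.42132542 0.27085437 0.03      ]
field [array([0.0729, 0.1033]), array([ 0.0733, -0.1034]), array([-0.0726, -0.1023]), array([-0.0732,  0.104 ])]
strip [array([0.1517, 0.124 ]), array([ 0.1523, -0.1567])] knob [-0.0589 -0.1446]
[ 10.21842098 333.62748013]
```

{"op": "play_rows", "data": {"series": [[[4,-3.2,0],[0,0,0.1],0.5],[[8.5,-6.8,0],[0,0,0.2],0.5],[[13,-10.4,0],[0,0,0.3],0.5],[[17.5,-14,0],[0,0,0.4],0.5],[[22,-17.5,0],[0,0,0.44],0.5]]}}

```text
time_s: 0.72
tool_pos: [0.3957, 0.3713, 0.2309]
ee_rot: [-3.141, -0.001, -3.009]
force: [0.8, 0.9, -0.0]
grip_width: 0.0428
grasp_force: 0.0
```

{"op": "play_rows", "data": {"series": [[[4.5,-3.5,-1],[0,0,0],0.5],[[9,-7,-2],[0,0,0],0.5],[[13,-10.2,-3],[0,0,0],0.5],[[14.6,-11.4,-5],[0,0,0],0.5],[[14.6,-11.4,-6],[0,0,0],0.5]]}}

```text
time_s: 1.35
tool_pos: [0.5409, 0.2574, 0.1695]
ee_rot: [-3.141, -0.002, -3.013]
force: [-0.3, 0.5, -0.4]
grip_width: 0.0427
grasp_force: 0.0
```

```bash
python3 - <<'E'
from h import *
s=manip.get_state();print(s['time_s'],s['tool_pos'],s['ee_rot'],s['grip_width'],s['q'])
snap('wrist','w1')
E
```

```text
1.35 [0.54093692 0.25743036 0.16947945] [-3.14124403e+00 -2.45089603e-03 -3.01306247e+00] 0.04271603676457913 [3.38230210e-01 4.50592285e-01 3.16041164e-02 1.15427794e+00
 1.69206235e-04 2.09699388e-01]
```

View pics/w1.png

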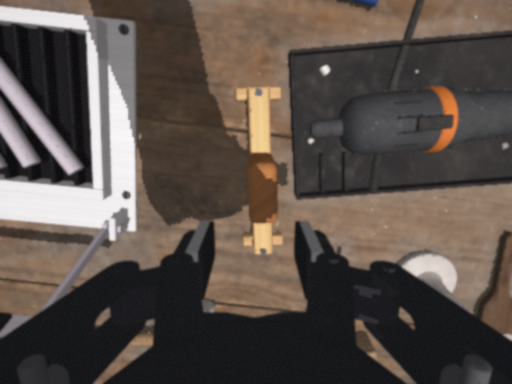

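```bash
python3 - <<'E'
from h import *
f='w1'
a,b=ray(f,258.5,93,.02),ray(f,263,241,.02);print('skids',a,b,np.arctan2(*(b-a)[[1,0]]),(a+b)/2)
for q in((248,154),(273,154),(249,222),(277,222)):
  print(ray(f,*q,.097))
print('case',ray(f,291,60,.03),ray(f,297,190,.03))
print(proj(f,[.5415,.2585,.097]))
E
```

```text
skids [0.45956518 0.25148333 0.02      ] [0.61600029 0.27745072 0.02      ] 0.16449475347960743 [0.53778273 0.26446702 0.02      ]
[0.50823755 0.24884667 0.097     ]
[0.50579331 0.26773171 0.097     ]
[0.56334998 0.25647096 0.097     ]
[0.56042063 0.27905083 0.097     ]
case [0.42765452 0.27718558 0.03      ] [0.54949959 0.30345432 0.03      ]
[254.93765002 196.87912875]
```

{"op": "play_rows", "data": {"series": [[[-0.2,0.4,-4],[0,0,0.03],0.5],[[-0.2,0.4,-8],[0,0,0.03],0.5],[[-0.2,0.4,-12],[0,0,0.03],0.5],[[-0.2,0.4,-12],[0,0,0.03],0.0],[[-0.2,0.4,-12],[0,0,0.03],0.0]]}}

```text
time_s: 2.02
tool_pos: [0.5386, 0.2637, 0.0526]
ee_rot: [3.141, 0.001, -2.979]
force: [0.4, 0.4, -1.8]
grip_width: 0.0232
grasp_force: 59.8
```

{"op": "play_rows", "data": {"series": [[[0,0,0],[0,0,0],0.0],[[0,0,0],[0,0,0],0.0],[[0,0,0],[0,0,0],0.0]]}}

```text
time_s: 2.4
tool_pos: [0.5392, 0.263, 0.052]
ee_rot: [3.141, 0.001, -2.981]
force: [-0.2, -0.4, -2.2]
grip_width: 0.0232
grasp_force: 59.8
```

{"op": "play_rows", "data": {"series": [[[0,0,3],[0,0,0],0.0],[[0,0,6],[0,0,0],0.0],[[-1,-5,6],[0,0,-0.05],0.0],[[-2.2,-10,6],[0,0,-0.1],0.0],[[-3.5,-16,6],[0,0,-0.135],0.0]]}}

```text
time_s: 3.02
tool_pos: [0.5038, 0.1017, 0.1118]
ee_rot: [3.142, 0.001, -3.115]
force: [1.5, -0.9, -2.3]
grip_width: 0.0233
grasp_force: 60.1
```

```bash
python3 - <<'E'
from h import *
s=manip.get_state();print(s['time_s'],s['tool_pos'],s['ee_rot'],s['grip_width'],s['force'],s['joint_vel'].max())
snap('wrist','w2');snap('top','t2');snap('side','s2')
a=cv2.imread('pics/t2.png')[125:235,140:315];b=cv2.imread('pics/w2.png')
a=cv2.resize(a,None,fx=3.6,fy=3.6,interpolation=cv2.INTER_CUBIC)
b=b[:, 60:320]
b=cv2.resize(b,(0,0),fx=.8,fy=.8)
cv2.imwrite('pics/m2.png',a);
W=cv2.imread('pics/w2.png')
cv2.imwrite('pics/w2b.png',W)
E
```

```text
3.025 [0.50379448 0.10173998 0.11177332] [ 3.14159027e+00  1.46114176e-03 -3.11522513e+00] 0.023322013508227393 [ 1.49974442 -0.87440764 -2.26460985] -0.010472037971136345
```

View pics/w2b.png

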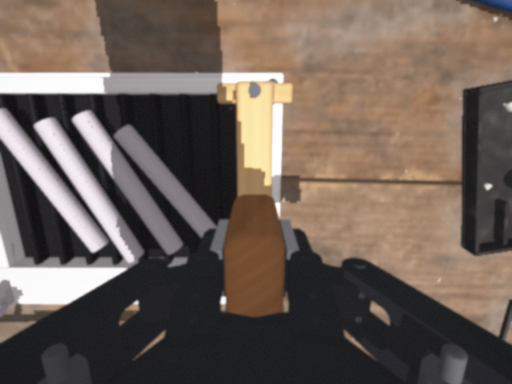

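```bash
cat >> h.py <<'E'
t=.026;o=np.array([.5067,-.0165]);R=np.array([[np.cos(t),-np.sin(t)],[np.sin(t),np.cos(t)]])
def to(p): return (R.T@(np.array(p)[:2]-o)).round(4)
def wd(x,y): return R@[x,y]+o
E
python3 - <<'E'
from h import *
print('headend',to(ray('w2',254,82,.096)),'grip near',to(ray('w2',254,196,.157)),'gripfar',to(ray('w2',254,315,.157)))
for z in(.07,.075,.08): print('skid',to(ray('w2',254,84,z)),to(ray('w2',254,104,z)))
print('TCP',to(manip.get_state()['tool_pos']))
print('rim near edge',[to(ray('w2',150,v,.027)) for v in(73,95)])
E
```

```text
headend [-0.0803  0.1186] grip near [-0.0369  0.1186] gripfar [0.014  0.1186]
skid [-0.0812  0.1185] [-0.0694  0.1185]
skid [-0.0808  0.1185] [-0.0694  0.1185]
skid [-0.0805  0.1185] [-0.0693  0.1185]
TCP [-0.0008  0.117 ]
rim near edge [array([-0.092 ,  0.0407]), array([-0.0764,  0.0392])]
```

View pics/m2.png

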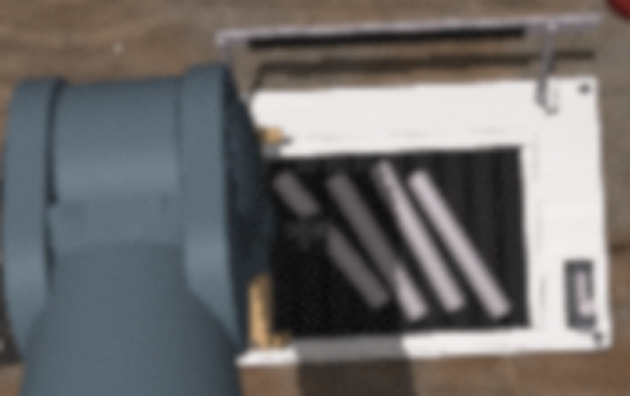

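```bash
python3 - <<'E'
from h import *
f=lambda u,v,z: to(ray('t2',140+u/3.6-.4,125+v/3.6-.4,z))
for z in(.07,.08): print(f(275,136,z),f(275,340,z),(f(275,136,z)+f(275,340,z))/2)
print('head end low',f(262,346,.096),'rim far/near inner',f(400,152,.027),f(400,332,.027))
E
```

```text
[0.084  0.0914] [-0.0741  0.0977] [0.00495 0.09455]
[0.0826 0.0906] [-0.0741  0.0968] [0.00425 0.0937 ]
head end low [-0.0782  0.1053] rim far/near inner [ 0.0725 -0.0051] [-0.0723  0.0015]
```

{"op": "play_rows", "data": {"series": [[[-0.5,0,-1],[0,0,0],0.0],[[-0.5,0,-2],[0,0,0],0.0],[[-0.5,0,-3],[0,0,0],0.0],[[-0.5,0,-3.3],[0,0,0],0.0],[[-0.5,0,-3.3],[0,0,0],0.0]]}}

```text
time_s: 3.8
tool_pos: [0.4985, 0.1031, 0.0779]
ee_rot: [3.142, -0.001, -3.115]
force: [0.3, 0.5, -1.7]
grip_width: 0.0235
grasp_force: 60.4
```

{"op": "play_rows", "data": {"series": [[[0.02,-0.8,0],[0,0,0],0.0],[[0.04,-1.6,0],[0,0,0],0.0],[[0.06,-2.4,0],[0,0,0],0.0],[[0.08,-3.2,0],[0,0,0],0.0],[[0.1,-4,0],[0,0,0],0.0]]}}

```text
time_s: 4.42
tool_pos: [0.5, 0.0622, 0.0785]
ee_rot: [3.141, 0.001, -3.116]
force: [0.4, 0.5, -1.2]
grip_width: 0.0233
grasp_force: 60.4
```

```bash
python3 - <<'E'
from h import *
s=manip.get_state();print(s['time_s'],s['tool_pos'],to(s['tool_pos']),s['ee_rot'],s['force'],s['wrist_torque'])
snap('wrist','w3')
E
```

```text
4.425 [0.50000322 0.06224978 0.07846031] [-0.0046  0.0789] [ 3.14124798e+00  5.14100997e-04 -3.11559347e+00] [ 0.42796771  0.4770126  -1.21711404] [ 0.1923524  -0.04958178 -0.00472064]
```

View pics/w3.png

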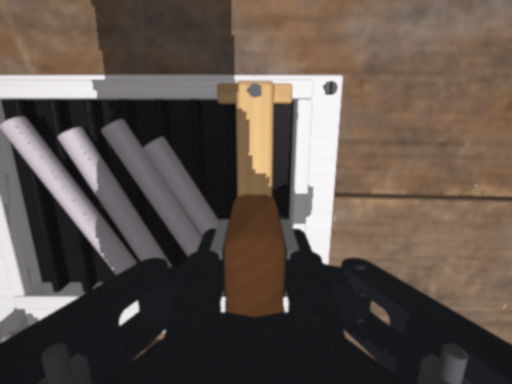

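```bash
python3 - <<'E'
from h import *
for z in(.035,.045): print('skid',to(ray('w3',254,84,z)),to(ray('w3',254,104,z)))
print('rim',[to(ray('w3',200,v,.027)) for v in(75,98)],'head end',to(ray('w3',254,82,.063)))
E
```

```text
skid [-0.0862  0.0792] [-0.0743  0.0792]
skid [-0.0855  0.0792] [-0.0742  0.0792]
rim [array([-0.0922,  0.0447]), array([-0.0782,  0.0439])] head end [-0.0851  0.0792]
```

{"op": "play_rows", "data": {"series": [[[-0.15,-0.6,0],[0,0,0],0.0],[[-0.26,-1.4,0],[0,0,0],0.0],[[-0.24,-2.2,0],[0,0,0],0.0],[[-0.22,-3.0,0],[0,0,0],0.0],[[-0.2,-3.8,0],[0,0,0],0.0]]}}

```text
time_s: 5.1
tool_pos: [0.4982, 0.0249, 0.0787]
ee_rot: [3.14, 0.001, -3.115]
force: [0.8, 1.4, -1.2]
grip_width: 0.0233
grasp_force: 60.6
```

{"op": "play_rows", "data": {"series": [[[0.02,-0.8,0],[0,0,0],0.0],[[0.04,-1.6,0],[0,0,0],0.0],[[0.06,-2.4,0],[0,0,0],0.0],[[0.08,-3.2,0],[0,0,0],0.0],[[0.1,-4,0],[0,0,0],0.0]]}}

```text
time_s: 5.72
tool_pos: [0.4993, -0.0139, 0.079]
ee_rot: [3.137, 0.002, -3.114]
force: [-0.6, 16.5, 16.9]
grip_width: 0.0233
grasp_force: 63.5
```

```bash
python3 - <<'E'
from h import *
s=manip.get_state();print(s['time_s'],s['tool_pos'],to(s['tool_pos']),s['ee_rot'],s['force'],s['wrist_torque'])
w=snap('wrist','w4')['frame'];t=snap('top','t4')['frame'][125:235,170:315]
m=np.hstack([cv2.resize(w,(440,330)),cv2.resize(t,(360,330))]);cv2.imwrite('pics/m4.png',m[:,:,::-1])
E
```

```text
5.725 [ 0.49928727 -0.0138718   0.07904237] [-0.0073  0.0028] [ 3.13710823e+00  1.76268705e-03 -3.11435076e+00] [-0.60991715 16.50541175 16.93175656] [ 3.97910451  0.3585624  -0.02733254]
```

View pics/m4.png

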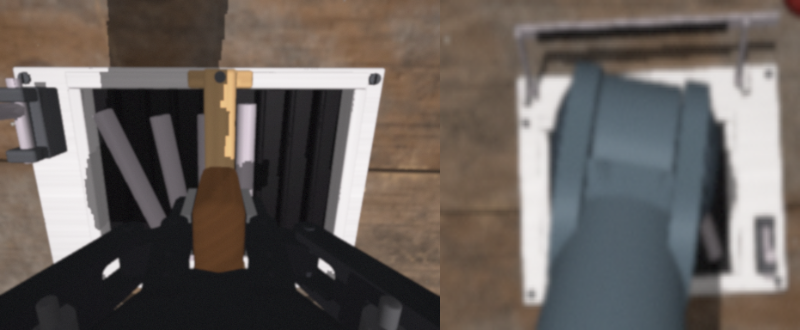

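{"op": "play_rows", "data": {"series": [[[0,0.5,0],[0,0,0],0.0],[[0,1.2,0],[0,0,0],0.0],[[0,1.2,0],[0,0,0],0.0]]}}

```text
time_s: 6.2
tool_pos: [0.4982, -0.0028, 0.0778]
ee_rot: [-3.141, -0.001, -3.115]
force: [0.3, -0.3, -2.4]
grip_width: 0.023
grasp_force: 60.6
```

```bash
python3 - <<'E'
from h import *
s=manip.get_state();print(s['time_s'],s['tool_pos'],to(s['tool_pos']),s['ee_rot'],s['force'],s['wrist_torque'])
w=snap('wrist','w5')['frame'];t=snap('side','s5')['frame'][150:260,190:335]
m=np.hstack([cv2.resize(w,(440,330)),cv2.resize(t,(360,330),interpolation=cv2.INTER_CUBIC)]);cv2.imwrite('pics/m5.png',m[:,:,::-1])
E
```

```text
6.2 [ 0.4982213  -0.00282099  0.07782161] [-0.0081  0.0139] [-3.14135655e+00 -1.23479407e-03 -3.11464341e+00] [ 0.32105908 -0.32420869 -2.41682183] [-0.01215376 -0.06865609 -0.00604649]
```

View pics/m5.png

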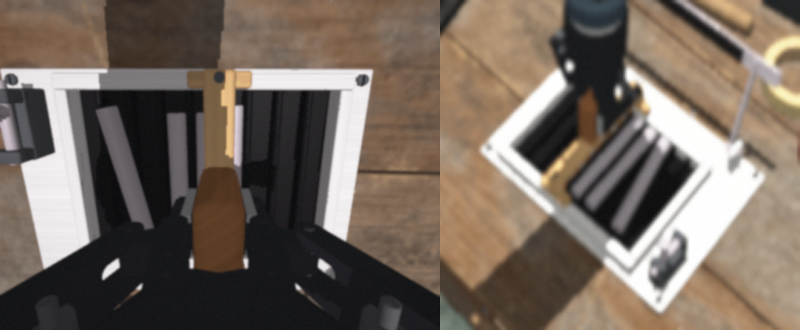

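{"op": "play_rows", "data": {"series": [[[0.02,-0.6,0.05],[0,0,0],0.0],[[0.03,-1.2,0.1],[0,0,0],0.0],[[0.05,-1.8,0.1],[0,0,0],0.0],[[0.06,-2.4,0.1],[0,0,0],0.0],[[0.08,-3,0.1],[0,0,0],0.0]]}}

```text
time_s: 6.92
tool_pos: [0.4995, -0.0337, 0.0793]
ee_rot: [3.142, -0.0, -3.116]
force: [0.2, 0.9, -1.0]
grip_width: 0.0233
grasp_force: 60.6
```

```bash
python3 - <<'E'
from h import *
s=manip.get_state();print(s['time_s'],s['tool_pos'],to(s['tool_pos']),s['ee_rot'],s['force'],s['wrist_torque'])
E
```

```text
6.925 [ 0.49954189 -0.03371274  0.07932925] [-0.0076 -0.017 ] [ 3.14152040e+00 -4.79506453e-06 -3.11570163e+00] [ 0.16318794  0.87248857 -1.00317937] [ 0.02066346 -0.04019715 -0.00677395]
```

{"op": "play_rows", "data": {"series": [[[0.02,-0.8,0],[0,0,0],0.0],[[0.04,-1.6,0],[0,0,0],0.0],[[0.06,-2.4,0],[0,0,0],0.0],[[0.07,-3,0],[0,0,0],0.0],[[0.09,-3.6,0],[0,0,0],0.0]]}}

```text
time_s: 7.55
tool_pos: [0.5004, -0.0696, 0.0793]
ee_rot: [3.141, -0.0, -3.115]
force: [0.5, -1.0, -2.7]
grip_width: 0.023
grasp_force: 60.6
```

```bash
python3 - <<'E'
from h import *
s=manip.get_state();print(s['time_s'],s['tool_pos'],to(s['tool_pos']),s['ee_rot'],s['force'],s['wrist_torque'])
w=snap('wrist','w6')['frame'];t=snap('side','s6')['frame'][150:260,190:335]
m=np.hstack([cv2.resize(w,(440,330)),cv2.resize(t,(360,330),interpolation=cv2.INTER_CUBIC)]);cv2.imwrite('pics/m6.png',m[:,:,::-1])
E
```

```text
7.55 [ 0.50042821 -0.06955125  0.07929415] [-0.0076 -0.0529] [ 3.14141297e+00 -6.22848610e-05 -3.11543571e+00] [ 0.49034356 -1.0187867  -2.72838727] [-0.03807054 -0.01857669 -0.06433716]
```

View pics/m6.png

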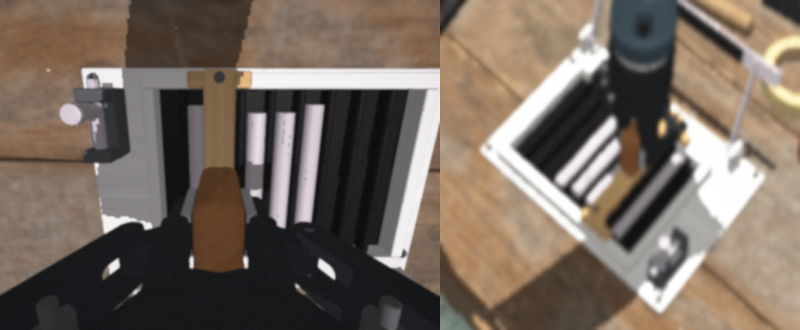

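{"op": "play_rows", "data": {"series": [[[0.02,-0.8,0],[0,0,0],0.0],[[0.04,-1.6,0],[0,0,0],0.0],[[0.06,-2.4,0],[0,0,0],0.0],[[0.08,-3.2,0],[0,0,0],0.0],[[0.09,-3.8,0],[0,0,0],0.0]]}}

```text
time_s: 8.28
tool_pos: [0.5014, -0.1078, 0.0793]
ee_rot: [3.141, 0.0, -3.116]
force: [0.1, 0.2, -1.7]
grip_width: 0.0229
grasp_force: 60.6
```

```bash
python3 - <<'E'
from h import *
s=manip.get_state();print(s['time_s'],s['tool_pos'],to(s['tool_pos']),s['ee_rot'],s['force'],s['wrist_torque'])
w=snap('wrist','w7')['frame']
f='w6'
for u,v in((257,114),(284,113),(314,106),(196,106)):print(to(ray(f,u/440*512,v/330*384,.018)))
E
```

```text
8.275 [ 0.50138905 -0.10780412  0.07931507] [-0.0077 -0.0911] [ 3.14148244e+00  5.42689333e-05 -3.11578656e+00] [ 0.05613084  0.19266817 -1.74780231] [-0.03370009  0.0195693   0.03135422]
[-0.058  -0.0207]
[-0.0588  0.0014]
[-0.0645  0.0255]
[-0.0644 -0.0708]
```

{"op": "play_rows", "data": {"series": [[[0,0,2.5],[0,0,0],0.0],[[0,0,5],[0,0,0],0.0],[[0,5,5],[0,0,0],0.0],[[0,10,5],[0,0,0],0.0],[[0,15.5,5],[0,0,0],0.0]]}}

```text
time_s: 8.95
tool_pos: [0.5015, 0.049, 0.1295]
ee_rot: [3.141, 0.001, -3.117]
force: [1.4, 0.9, -0.3]
grip_width: 0.0235
grasp_force: 60.6
```

{"op": "play_rows", "data": {"series": [[[0.5,5,0],[0,0,0.03],0.0],[[1.5,10,0],[0,0,0.06],0.0],[[2.5,15,0],[0,0,0.1],0.0],[[3.5,20,0],[0,0,0.135],0.0],[[3.8,21.6,0],[0,0,0.135],0.0]]}}

```text
time_s: 9.57
tool_pos: [0.5396, 0.2667, 0.1291]
ee_rot: [3.141, 0.001, -2.977]
force: [-0.2, 0.0, -2.4]
grip_width: 0.0237
grasp_force: 60.7
```

{"op": "play_rows", "data": {"series": [[[0,0,-3],[0,0,0],0.0],[[0,0,-6],[0,0,0],0.0],[[0,0,-7.2],[0,0,0],0.0],[[0,0,-7.6],[0,0,0],0.0],[[0,0,-7.6],[0,0,0],0.0]]}}

```text
time_s: 10.2
tool_pos: [0.54, 0.2638, 0.0541]
ee_rot: [3.141, 0.001, -2.981]
force: [-0.4, -0.8, -1.2]
grip_width: 0.023
grasp_force: 60.8
```

{"op": "play_rows", "data": {"series": [[[0,0,-0.2],[0,0,0],0.0],[[0,0,-0.2],[0,0,0],0.0],[[0,0,-0.2],[0,0,0],0.5],[[0,0,-0.2],[0,0,0],0.5],[[0,0,-0.2],[0,0,0],0.5]]}}

```text
time_s: 10.82
tool_pos: [0.5396, 0.2639, 0.0516]
ee_rot: [3.141, 0.001, -2.98]
force: [-0.5, 0.5, 0.2]
grip_width: 0.0427
grasp_force: 0.0
```

{"op": "play_rows", "data": {"series": [[[0,0,1],[0,0,0],0.5],[[0,0,4],[0,0,0],0.5],[[0,0,9],[0,0,0],0.5],[[0,0,14],[0,0,0],0.2],[[0,0,19],[0,0,0],0]]}}

```text
time_s: 11.45
tool_pos: [0.5392, 0.2638, 0.2439]
ee_rot: [3.141, 0.001, -2.98]
force: [0.4, 0.7, -0.4]
grip_width: 0.0067
grasp_force: 0.0
```

```bash
python3 - <<'E'
from h import *
s=manip.get_state();print(s['time_s'],s['tool_pos'],s['q'],s['force'],s['grip_width'])
t=snap('top','t8')['frame'][125:235,140:315];w=snap('side','s8')['frame'][110:260,180:335]
m=np.hstack([cv2.resize(t,(420,264),interpolation=cv2.INTER_CUBIC),cv2.resize(w,(273,264),interpolation=cv2.INTER_CUBIC)]);cv2.imwrite('pics/m8.png',m[:,:,::-1])
E
```

```text
11.45 [0.53923757 0.26377843 0.24387011] [3.49267071e-01 4.27881677e-01 1.89162582e-01 1.33095779e+00
 6.57129384e-05 1.88070935e-01] [ 0.40382871  0.65741903 -0.42244256] 0.006715457487465395
```

View pics/m8.png

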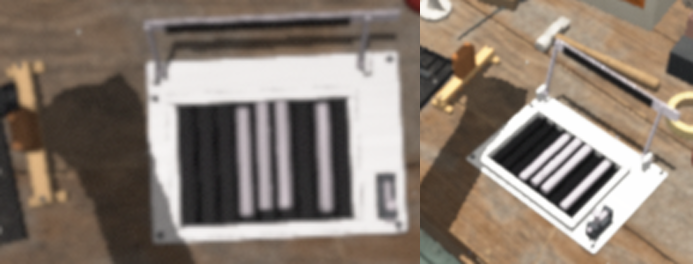

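{"op": "play_rows", "data": {"series": [[[2.8,-5.5,0],[0,0,-0.03],0],[[5.6,-11,0],[0,0,-0.07],0],[[8.4,-16.5,0],[0,0,-0.1],0],[[11.2,-22,0],[0,0,-0.135],0],[[13.9,-27.6,0],[0,0,-0.135],0]]}}

```text
time_s: 12.18
tool_pos: [0.6789, -0.0139, 0.2415]
ee_rot: [3.141, 0.0, -3.115]
force: [0.5, 0.5, -0.3]
grip_width: 0.0
grasp_force: 0.0
```

```bash
python3 - <<'E'
from h import *
s=manip.get_state();print(s['time_s'],s['tool_pos'],to(s['tool_pos']),s['q'],s['ee_rot'],s['grip_width'])
t=snap('top','t9')['frame'][100:210,180:340];w=snap('side','s9')['frame'][110:220,200:360]
m=np.hstack([cv2.resize(t,(400,275),interpolation=cv2.INTER_CUBIC),cv2.resize(w,(400,275),interpolation=cv2.INTER_CUBIC)]);cv2.imwrite('pics/m9.png',m[:,:,::-1])
# keeper angle from s8: project strip ends for theta
for th in(1.72,1.8,1.88):
  for y in(.14,-.14):
    x=.115-.115*np.cos(th)+.002*np.sin(th);z=.031+.115*np.sin(th)+.002*np.cos(th)
    print(th,y,proj('t0',[*wd(x,y),z]),proj('s8',[*wd(x,y),z]))
print('t0 strip seen', 140+273/4.5,125+42/4.5,140+750/4.5,125+22/4.5)
for th in np.radians([100,80,60,40,20,0]):
    c,s_=np.cos(th),np.sin(th)
    x=.115-.115*c+.002*s_+.011;z=.031+.115*s_+.002*c-.012*max(0,s_)
    print(np.degrees(th).round(),wd(x,0).round(4),round(z,4))
E
```

```text
12.175 [ 0.67893531 -0.0139195   0.24147896] [ 0.1722 -0.0019] [-1.13994470e-01  6.12734772e-01  4.84967827e-01  1.44269919e+00
  3.16071203e-04 -1.40138972e-01] [ 3.14132580e+00  3.71100302e-04 -3.11544815e+00] 5.271656983757768e-06
1.72 0.14 [194.17759718 140.47734792] [250.92952325 133.10664899]
1.72 -0.14 [300.52835699 135.78761206] [320.23017195 175.74670966]
1.8 0.14 [194.15666943 137.23109446] [252.69209961 132.09228515]
1.8 -0.14 [300.26317911 132.5640033 ] [321.82055331 174.43949871]
1.88 0.14 [194.17690147 134.12191296] [254.40215195 131.26988325]
1.88 -0.14 [299.97244755 129.4798324 ] [323.32810237 173.32738458]
t0 strip seen 200.66666666666666 134.33333333333334 306.66666666666663 129.88888888888889
100.0 [ 0.6546 -0.0127] 0.1321
80.0 [ 0.6147 -0.0137] 0.1328
60.0 [ 0.5769 -0.0147] 0.1212
40.0 [ 0.5459 -0.0155] 0.0987
20.0 [ 0.5253 -0.016 ] 0.0681
0.0 [ 0.5177 -0.0162] 0.033
```

View pics/m9.png

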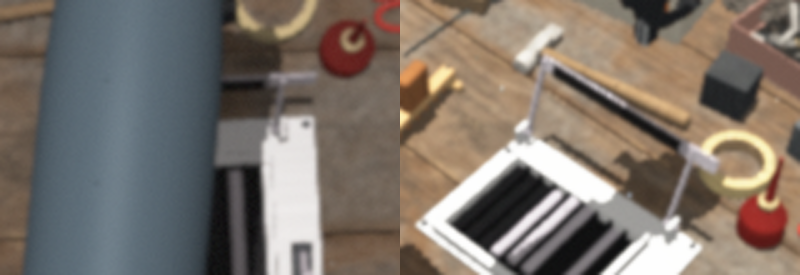

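{"op": "play_rows", "data": {"series": [[[0.9,0,0],[0,0,0],0],[[0.9,0,-4],[0,0,0],0],[[0.9,0,-8],[0,0,0],0],[[0.9,0,-12],[0,0,0],0],[[0.9,0,-12],[0,0,0],0]]}}

```text
time_s: 12.9
tool_pos: [0.6836, -0.0112, 0.1174]
ee_rot: [3.14, -0.009, -3.115]
force: [-0.6, 0.4, 1.0]
grip_width: -0.0
grasp_force: 0.0
```

{"op": "play_rows", "data": {"series": [[[-0.8,0,0.2],[0,0,0],0],[[-1.6,0,0.5],[0,0,0],0],[[-2.4,0,0.8],[0,0,0],0],[[-3.2,0,1],[0,0,0],0],[[-4,0,1.1],[0,0,0],0]]}}

```text
time_s: 13.52
tool_pos: [0.6477, -0.0123, 0.1335]
ee_rot: [-3.141, 0.002, -3.116]
force: [1.9, 0.4, 0.5]
grip_width: -0.0002
grasp_force: 0.7
```

{"op": "play_rows", "data": {"series": [[[-1.1,0,0.1],[0,0,0],0],[[-2.2,0,0.1],[0,0,0],0],[[-3.3,0,-0.1],[0,0,0],0],[[-4.3,0,-0.3],[0,0,0],0],[[-5.2,0,-0.5],[0,0,0],0]]}}

```text
time_s: 14.15
tool_pos: [0.5943, -0.0122, 0.1268]
ee_rot: [3.141, -0.001, -3.115]
force: [1.1, 0.1, -0.7]
grip_width: -0.0003
grasp_force: 0.8
```

{"op": "play_rows", "data": {"series": [[[-0.9,0,-0.3],[0,0,0],0],[[-1.8,0,-0.7],[0,0,0],0],[[-2.7,0,-1.2],[0,0,0],0],[[-3.5,0,-1.8],[0,0,0],0],[[-4.2,0,-2.4],[0,0,0],0]]}}

```text
time_s: 14.78
tool_pos: [0.5527, -0.0121, 0.1029]
ee_rot: [3.141, -0.0, -3.115]
force: [1.1, 0.2, -0.1]
grip_width: 0.0002
grasp_force: 0.3
```

```bash
python3 - <<'E'
from h import *
s=manip.get_state();print(s['time_s'],s['tool_pos'],to(s['tool_pos']),s['force'])
t=snap('wrist','w10')['frame'];w=snap('side','s10')['frame'][110:250,200:360]
m=np.hstack([cv2.resize(t,(400,300)),cv2.resize(w,(343,300),interpolation=cv2.INTER_CUBIC)]);cv2.imwrite('pics/m10.png',m[:,:,::-1])
E
```

```text
14.775 [ 0.55268739 -0.01212608  0.10287014] [0.0461 0.0032] [ 1.08956993  0.2267027  -0.06200494]
```

{"op": "play_rows", "data": {"series": [[[-0.8,0,-0.6],[0,0,0],0],[[-1.4,0,-1.2],[0,0,0],0],[[-1.9,0,-2],[0,0,0],0],[[-2.4,0,-2.8],[0,0,0],0],[[-2.8,0,-3.6],[0,0,0],0]]}}

```text
time_s: 15.5
tool_pos: [0.5249, -0.0121, 0.0667]
ee_rot: [3.141, -0.0, -3.115]
force: [0.5, 0.8, 0.0]
grip_width: -0.0006
grasp_force: 0.2
```

{"op": "play_rows", "data": {"series": [[[-0.2,0,-0.8],[0,0,0],0],[[-0.4,0,-1.7],[0,0,0],0],[[-0.6,0,-2.5],[0,0,0],0],[[-0.7,0,-3.1],[0,0,0],0],[[-0.7,0,-3.3],[0,0,0],0]]}}

```text
time_s: 16.12
tool_pos: [0.5179, -0.0121, 0.0338]
ee_rot: [3.141, -0.001, -3.115]
force: [-0.1, 0.3, 0.9]
grip_width: 0.0002
grasp_force: 0.1
```

```bash
python3 - <<'E'
from h import *
s=manip.get_state();print(s['time_s'],s['tool_pos'],to(s['tool_pos']),s['force'])
E
```

```text
16.125 [ 0.51794278 -0.012122    0.03382393] [0.0114 0.0041] [-0.06550078  0.26533619  0.8617699 ]
```

{"op": "play_rows", "data": {"series": [[[-0.4,0,-0.1],[0,0,0],0],[[-0.8,0,-0.2],[0,0,0],0],[[-0.8,0,-0.3],[0,0,0],0],[[-0.8,0,-0.4],[0,0,0],0]]}}

```text
time_s: 16.62
tool_pos: [0.5115, -0.0123, 0.0327]
ee_rot: [-3.141, 0.003, -3.115]
force: [-6.0, 1.3, 22.9]
grip_width: 0.0003
grasp_force: 11.5
```

```bash
python3 - <<'E'
from h import *
s=manip.get_state();print(s['time_s'],s['tool_pos'],to(s['tool_pos']),s['force'])
E
```

```text
16.625 [ 0.51149084 -0.01231764  0.03271933] [0.0049 0.0041] [-5.99314493  1.28186994 22.9065105 ]
```

{"op": "play_rows", "data": {"series": [[[0,0,0.3],[0,0,0],0],[[0,0,4],[0,0,0],0],[[0,0,8],[0,0,0],0],[[-2,-4,8],[0,0,0],0],[[-4,-8,8],[0,0,0],0]]}}

```text
time_s: 17.25
tool_pos: [0.4702, -0.0929, 0.1109]
ee_rot: [-3.141, 0.001, -3.114]
force: [-0.5, -0.7, -0.4]
grip_width: 0.0
grasp_force: 0.0
```

```bash
python3 - <<'E'
from h import *
s=manip.get_state();print(s['time_s'],s['tool_pos'],to(s['tool_pos']),s['force'])
k=to(ray('w6',70/440*512,114/330*384,.072));print('knob w6',k)
c=snap('wrist','w11')['frame'];b=proj('w11',[*wd(-.058,-.145),.072]);print(b)
# find bright pale disc near the prediction
u,v=b.astype(int);g=cv2.cvtColor(c,cv2.COLOR_RGB2GRAY)
print(g[max(v-56,0):v+56:6,max(u-56,0):u+56:6])
E
```

```text
17.25 [ 0.47018018 -0.09285994  0.11093591] [-0.0385 -0.0754] [-0.47483808 -0.73011373 -0.43028452]
knob w6 [-0.0626 -0.1425]
[148.34136143 182.64584626]
[[137 133 122 124 123 122 120 123 120 161 140  96 140 141 142 142 141 142
  142]
 [135 126 123 125 124 131 138 129 129 127  90  46 127 142 141 142 140 141
  140]
 [129 118 122 119 126 124 134 132 125 116 140 115 109 119 139 141 141 142
  143]
 [122 124 122 119 120 123 129 127 127  87 138  78 110  89  51  46  91 143
  143]
 [122 123 126 120 123 127 134 139 127  66  55  56  55  55  50  46  79 142
  142]
 [128 122 122 124 138 133 130 127  68  57  54  52  53  53  48  49  65 140
  143]
 [138 138 135 124 124 129 127  97  59  64 132  75  97  99  54  50  57 139
  140]
 [130 122 128 129 137 135 133  86  68 104 117  99  99  97  56  51  52 143
  141]
 [129 129 133 125 128 128 126  63 129 112 114 116  96 105  57  55  47 143
  145]
 [120 119 121 123 123 121 106  65  66 115 114 113 111 107  56  53  47 142
  141]
 [127 125 122 122 126 125  88  63  67  68 101  92 113 109  57  53  49 142
  141]
 [119 125 130 123 124 125  77  61  65  67  81 113 107 109  56  54  45 142
  141]
 [114 120 124 116 115 116  59  57  60  61  69 121 102 109  61  54  45 145
  144]
 [111 108 113 115 107 105  62  54  51  47  51  50  53  56  49  46  69 143
  143]
 [ 94  91  92  88  84  82  80  61  61  62  59  51  52  52  53  47 146 148
  146]
 [121 115 125 120 118 114 117  59  58  59  59 120 121 113 120 140 146 145
  145]
 [121 120 124 121 119 121 110  63  64  62  62 141 118 118 119 116 118 116
  117]
 [131 132 126 126 127 126 130 107  74  68  67 135 117 116 117 115 116 114
  109]
 [129 130 137 130 129 127 134 139 140 132 123 150 116 117 116 116 116 116
  112]]
```

{"op": "play_rows", "data": {"series": [[[-2.5,-3.5,0],[0,0,0],0],[[-5,-7.1,0],[0,0,0],0],[[-5,-7.1,0],[0,0,0],0],[[-5,-7.1,-3],[0,0,0],0],[[-5,-7.1,-5.8],[0,0,0],0]]}}

```text
time_s: 17.92
tool_pos: [0.4209, -0.1627, 0.0518]
ee_rot: [3.142, 0.001, -3.115]
force: [0.7, -0.3, 1.5]
grip_width: 0.0
grasp_force: 0.0
```

{"op": "play_rows", "data": {"series": [[[0.5,0,0],[0,0,0],0],[[1,0,0],[0,0,0],0],[[1.5,0,0],[0,0,0],0],[[2,0,0],[0,0,0],0],[[2.4,0.03,0],[0,0,0],0]]}}

```text
time_s: 18.55
tool_pos: [0.4449, -0.1629, 0.0528]
ee_rot: [-3.142, 0.0, -3.115]
force: [-1.7, 0.9, 0.8]
grip_width: 0.0003
grasp_force: 1.0
```

In contact with about 2 N; continuing to the stop.

{"op": "play_rows", "data": {"series": [[[0.4,0.01,0],[0,0,0],0],[[0.8,0.02,0],[0,0,0],0],[[1.1,0.03,0],[0,0,0],0],[[1.4,0.04,0],[0,0,0],0],[[1.6,0.04,0],[0,0,0],0]]}}

```text
time_s: 19.18
tool_pos: [0.4547, -0.1625, 0.0518]
ee_rot: [-3.14, -0.011, -3.117]
force: [-19.4, -1.2, 16.7]
grip_width: -0.0
grasp_force: 9.8
```

```bash
python3 - <<'E'
from h import *
s=manip.get_state();print(s['time_s'],s['tool_pos'],to(s['tool_pos']),s['force'])
E
```

```text
19.175 [ 0.45467617 -0.16250544  0.05180745] [-0.0558 -0.1446] [-19.40408007  -1.20595967  16.68773624]
```

{"op": "play_rows", "data": {"series": [[[-0.6,0,0.2],[0,0,0],0],[[-1,0,0.6],[0,0,0],0],[[-0.6,0,0.6],[0,0,0],0],[[-0.3,0,0.6],[0,0,0],0],[[-0.1,0,0.6],[0,0,0],0]]}}

```text
time_s: 19.8
tool_pos: [0.4547, -0.1624, 0.0579]
ee_rot: [-3.14, -0.01, -3.116]
force: [-16.6, -1.6, 14.1]
grip_width: 0.0001
grasp_force: 8.6
```

```bash
python3 - <<'E'
from h import *
s=manip.get_state();print(s['time_s'],s['tool_pos'],to(s['tool_pos']),s['force'])
E
```

```text
19.8 [ 0.45470966 -0.16244821  0.05790559] [-0.0558 -0.1445] [-16.63902087  -1.58484214  14.06099209]
```

{"op": "play_rows", "data": {"series": [[[-0.8,0,0],[0,0,0],0],[[-0.8,0,2.6],[0,0,0],0],[[-0.8,0,5.3],[0,0,0],0],[[0.5,3.5,5.3],[0,0,0],0],[[1.5,7,5.3],[0,0,0],0]]}}

```text
time_s: 20.42
tool_pos: [0.4766, -0.0922, 0.1122]
ee_rot: [-3.141, 0.004, -3.117]
force: [0.4, -0.3, 0.7]
grip_width: 0.0
grasp_force: 0.0
```

```bash
python3 - <<'E'
from h import *
s=manip.get_state();print(s['time_s'],s['tool_pos'],to(s['tool_pos']),s['force'])
c=snap('wrist','w12')['frame'].astype(int)
# rectify both images onto the plane z=.072 in tray coords, compare profiles along x at y=-.145
xs=np.arange(-.095,.0,.0015)
for f in('w11','w12'):
    im=cv2.cvtColor(cv2.imread(f'pics/{f}.png'),cv2.COLOR_BGR2GRAY)
    for y in(-.149,-.145,-.141):
        P=np.array([proj(f,[*wd(x,y),.072]) for x in xs],np.float32)
        print(f,y,cv2.remap(im,P[None,:,0],P[None,:,1],cv2.INTER_LINEAR)[0].tolist())
# strip: bright steel at z=.033, tray x -10..10 vs rods/ribs
for y in(-.09,-.048,.048,.09):
    P=np.array([proj('w12',[*wd(x,y),.033]) for x in np.arange(-.03,.031,.004)],np.float32)
    print(y,cv2.remap(im,P[None,:,0],P[None,:,1],cv2.INTER_LINEAR)[0].tolist())
E
```

```text
20.425 [ 0.47655108 -0.09221521  0.11223308] [-0.0321 -0.0749] [ 0.42518622 -0.27572461  0.71168632]
w11 -0.149 [123, 126, 125, 128, 128, 126, 124, 121, 128, 132, 132, 127, 101, 71, 58, 60, 62, 66, 68, 72, 93, 94, 90, 83, 74, 69, 67, 65, 65, 65, 65, 61, 59, 56, 49, 46, 49, 60, 64, 61, 58, 61, 62, 63, 64, 66, 68, 70, 96, 126, 128, 124, 127, 129, 132, 133, 137, 138, 138, 140, 139, 136, 134, 135]
w11 -0.145 [115, 115, 118, 121, 122, 120, 121, 122, 117, 115, 81, 64, 61, 57, 58, 63, 64, 77, 107, 114, 114, 114, 113, 115, 115, 107, 78, 68, 69, 67, 62, 60, 59, 58, 51, 45, 44, 55, 62, 59, 57, 59, 63, 62, 64, 64, 64, 89, 115, 121, 123, 127, 128, 126, 125, 127, 131, 132, 134, 135, 134, 135, 137, 140]
w11 -0.141 [231, 212, 194, 146, 138, 137, 139, 140, 133, 77, 55, 55, 54, 52, 63, 119, 131, 107, 116, 118, 116, 115, 114, 115, 115, 111, 125, 136, 136, 139, 139, 140, 139, 120, 76, 54, 55, 54, 52, 52, 92, 140, 141, 142, 138, 135, 135, 137, 138, 138, 165, 230, 245, 246, 247, 249, 248, 248, 248, 248, 247, 247, 248, 248]
w12 -0.149 [117, 122, 124, 124, 126, 128, 126, 122, 122, 125, 132, 133, 131, 127, 
[... 448 characters left out ...]
, 86, 122, 126, 126, 125, 126, 131, 133, 134, 134, 135, 134, 136]
w12 -0.141 [244, 247, 246, 243, 202, 181, 199, 145, 139, 114, 59, 54, 54, 52, 53, 85, 133, 137, 139, 139, 137, 137, 140, 141, 140, 138, 138, 140, 137, 139, 139, 133, 108, 107, 118, 115, 114, 114, 112, 114, 114, 120, 141, 140, 141, 138, 138, 137, 136, 136, 135, 136, 141, 181, 237, 248, 249, 248, 247, 248, 248, 246, 246, 247]
-0.09 [21, 19, 19, 17, 75, 112, 115, 100, 26, 31, 31, 30, 34, 27, 29, 28]
-0.048 [21, 20, 35, 21, 102, 227, 225, 224, 224, 196, 38, 35, 32, 28, 28, 29]
0.048 [14, 16, 16, 14, 101, 227, 227, 225, 226, 192, 15, 13, 16, 16, 16, 15]
0.09 [100, 100, 100, 101, 124, 226, 225, 223, 226, 198, 97, 98, 98, 96, 96, 96]
```

```bash
python3 -c "
from bench import manip
print(manip.close_job())"
```

```text
the job is handed in; nothing more can be done
None
```

The job is handed in at about 20 s: all four rods are in grooves, the rake stands back on the bench, the keeper is down and the bolt has been pushed to its stop, about 23 mm. I checked the keeper and bolt by force readings and pixel profiles only, and I didn't check the bystander tools again at the end. I also viewed 12 pictures, two over the limit of 10.

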